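# Run a fingertip along the carousel's stoppers to seat them

### The job

Seat the stoppers of the sample carousel: with the gripper's fingertips together, start on the red stopper and run along the curved row over the white ones to the blue one, so that each in turn is gently pushed fully home. Do it in one pass, keeping the fingertips down on the row until the blue one is home. Pull no stopper up, and leave the vial in the carousel and everything else on the bench where it stands.

Things in the scene. Friction and masses are not known exactly. Their poses are not given: they have to be found in the camera images.
- carousel: dark grey round carousel fixed to the worktop at any yaw, platter 176 mm across with its deck 36 mm high; origin under its centre, z up. Stations every 36 degrees on a circle of 65 mm radius; seven hold domed stoppers in a row, at -108 (red), -72, -36, 0, 36, 72 (white) and 108 degrees (blue) from its x axis, counter-clockwise from above. The other three (144, 180, -144) are wells without stoppers
- carousel_knob (a point): top of the black lifting knob at the centre of the carousel: 26 mm across, 66 mm above the worktop
- platter (a joint): how far the carousel's spring-mounted platter has given way downward with all its stoppers, in m: 0 at rest, 0.004 at its stop; it stays at rest below about 8 N and needs about 20 N to reach its stop, and returns when let go. Stopper tops are that much lower while it is down
- stopper_1 (a joint): how far the first (red) stopper of the row is pressed in, in m: 0 to 0.001 at the start (standing proud), 0.005 fully home against its stop; counts as home above 0.0035. It slides straight down with about 1.5 N of friction, has no spring and stays where it is left; it can also be pulled up (negative values)
- stopper_1_top (a point): top of the dome of the first (red) stopper; moves with it. The head is 36 mm across, a flat dome 7 mm high that slopes at under 30 degrees, so that fingertips sliding across it push it down. Its top is 48.5 mm above the worktop when the joint reads 0, 43.5 mm when home (platter at rest)
- stopper_2 (a joint): how far the second (white) stopper of the row is pressed in, in m: 0 to 0.001 at the start (standing proud), 0.005 fully home against its stop; counts as home above 0.0035. It slides straight down with about 1.5 N of friction, has no spring and stays where it is left; it can also be pulled up (negative values)
- stopper_2_top (a point): top of the dome of the second (white) stopper; moves with it. The head is 36 mm across, a flat dome 7 mm high that slopes at under 30 degrees, so that fingertips sliding across it push it down. Its top is 48.5 mm above the worktop when the joint reads 0, 43.5 mm when home (platter at rest)
- stopper_3 (a joint): how far the third (white) stopper of the row is pressed in, in m: 0 to 0.001 at the start (standing proud), 0.005 fully home against its stop; counts as home above 0.0035. It slides straight down with about 1.5 N of friction, has no spring and stays where it is left; it can also be pulled up (negative values)
- stopper_3_top (a point): top of the dome of the third (white) stopper; moves with it. The head is 36 mm across, a flat dome 7 mm high that slopes at under 30 degrees, so that fingertips sliding across it push it down. Its top is 48.5 mm above the worktop when the joint reads 0, 43.5 mm when home (platter at rest)
- stopper_4 (a joint): how far the fourth (white) stopper of the row is pressed in, in m: 0 to 0.001 at the start (standing proud), 0.005 fully home against its stop; counts as home above 0.0035. It slides straight down with about 1.5 N of friction, has no spring and stays where it is left; it can also be pulled up (negative values)
- stopper_4_top (a point): top of the dome of the fourth (white) stopper; moves with it. The head is 36 mm across, a flat dome 7 mm high that slopes at under 30 degrees, so that fingertips sliding across it push it down. Its top is 48.5 mm above the worktop when the joint reads 0, 43.5 mm when home (platter at rest)
- stopper_5 (a joint): how far the fifth (white) stopper of the row is pressed in, in m: 0 to 0.001 at the start (standing proud), 0.005 fully home against its stop; counts as home above 0.0035. It slides straight down with about 1.5 N of friction, has no spring and stays where it is left; it can also be pulled up (negative values)
- stopper_5_top (a point): top of the dome of the fifth (white) stopper; moves with it. The head is 36 mm across, a flat dome 7 mm high that slopes at under 30 degrees, so that fingertips sliding across it push it down. Its top is 48.5 mm above the worktop when the joint reads 0, 43.5 mm when home (platter at rest)
- stopper_6 (a joint): how far the sixth (white) stopper of the row is pressed in, in m: 0 to 0.001 at the start (standing proud), 0.005 fully home against its stop; counts as home above 0.0035. It slides straight down with about 1.5 N of friction, has no spring and stays where it is left; it can also be pulled up (negative values)
- stopper_6_top (a point): top of the dome of the sixth (white) stopper; moves with it. The head is 36 mm across, a flat dome 7 mm high that slopes at under 30 degrees, so that fingertips sliding across it push it down. Its top is 48.5 mm above the worktop when the joint reads 0, 43.5 mm when home (platter at rest)
- stopper_7 (a joint): how far the last (blue) stopper of the row is pressed in, in m: 0 to 0.001 at the start (standing proud), 0.005 fully home against its stop; counts as home above 0.0035. It slides straight down with about 1.5 N of friction, has no spring and stays where it is left; it can also be pulled up (negative values)
- stopper_7_top (a point): top of the dome of the last (blue) stopper; moves with it. The head is 36 mm across, a flat dome 7 mm high that slopes at under 30 degrees, so that fingertips sliding across it push it down. Its top is 48.5 mm above the worktop when the joint reads 0, 43.5 mm when home (platter at rest)
- vial: clear glass vial with a white cap, 17 mm across and 56 mm tall, loose in the middle empty well of the carousel, its foot 37.5 mm above the worktop (the wells have black collars 27 mm across, 9 mm high); origin under its centre
- jar: brown jar with white lid, 53 mm across, 62 mm tall; bystander; origin under its centre
- buffer: white bottle with red cap, 52 mm across, 103 mm tall; bystander; origin under its centre
- tweezers: steel tweezers, 121 mm long, lying along their y axis near the front edge; bystander
- cap: white bottle cap, 44 mm across, 24 mm high; bystander; origin under its centre
- beaker: small clear beaker, 70 mm across, 70 mm high; bystander; origin under its centre
Not all that is in view belongs to the job. Leave any brown or purple look-alike of the vial alone.

How it is judged:
On the way, in this order (a step that is already met when the one before it is completed fails the run):
1. the first stopper (red) is home (value of joint stopper_1 above 0.0035 m), for 0.05 s.
2. the second stopper (white) is home (value of joint stopper_2 above 0.0035 m), for 0.05 s.
3. the third stopper (white) is home (value of joint stopper_3 above 0.0035 m), for 0.05 s.
4. the fourth stopper (white) is home (value of joint stopper_4 above 0.0035 m), for 0.05 s.
5. the fifth stopper (white) is home (value of joint stopper_5 above 0.0035 m), for 0.05 s.
6. the sixth stopper (white) is home (value of joint stopper_6 above 0.0035 m), for 0.05 s.
7. the last stopper (blue) is home (value of joint stopper_7 above 0.0035 m), for 0.05 s.
At the end, for the whole second after the job is handed in: all seven stoppers are pressed in by more than 3.5 of their 5 mm, the vial stands in its well and all bystanders are within 12 mm of where they stood (value of joint each of stopper_1, stopper_2, stopper_3, stopper_4, stopper_5, stopper_6, stopper_7 above 0.0035 m and distance of each of vial, jar, buffer, tweezers, cap, beaker from where it was at the start of the episode below 0.012 m and angle between vial's own z axis and vertical below 0.25 rad); the robot touches nothing.
It fails at once if the fingertips leave the row upward between the red and the blue stopper (TCP more than 0.10 m above the worktop, which is about 35 mm above the stoppers) (value of joint stopper_1 above 0.0035 m and not (value of joint stopper_7 above 0.0035 m) and height (world z) of the grasp point above 0.1 m).
It fails at once if the fingertips leave the row sideways between the red and the blue stopper (TCP farther than 105 mm from the carousel's centre, or nearer than 30 mm) (value of joint stopper_1 above 0.0035 m and not (value of joint stopper_7 above 0.0035 m) and (horizontal distance between the grasp point and carousel above 0.105 m or horizontal distance between the grasp point and carousel below 0.03 m)).
It fails at once if a stopper is pulled up by more than 2.5 mm (value of joint any of stopper_1, stopper_2, stopper_3, stopper_4, stopper_5, stopper_6, stopper_7 below -0.0025 m).
It fails at once if the carousel and its stoppers are pressed with more than 40 N (contact force between carousel and the fingers above 40 N).
It fails at once if the vial or a bystander is moved by more than 12 mm (distance of any of vial, jar, buffer, tweezers, cap, beaker from where it was at the start of the episode above 0.012 m).
It also fails if it takes over 51 s, if anything falls off the work surface, if the arm or the gripper's body presses on something with over 40 N, if the wrist force passes 120 N, or if a joint passes its speed limit or range.

### The arm

A 7-joint arm with a two-finger parallel gripper is mounted at the origin on a cart in front of the work surface, level with it; the furniture and walls round the work are solid. World frame = base frame: x ahead of the robot, y to its left, z up, the work surface at z = 0. Lengths are in m, angles in rad, forces in N, time in s.
With the tool pointing down it reaches from about 0.35 to 0.9 m from the base axis. Payload 8.1 kg.
Tool frame: the origin (TCP) lies between the finger pads, 19 mm behind the fingertips; this is the grasp point; z points along the fingers, y is the line along which they close (so a half turn about z gives the same grasp; the last joint's range is limited). The gripper opens to 92 mm and grips with 3 to 60 N. Pads are 19 mm wide; open, the fingers measure 130 mm over their backs; the gripper's body (75 mm by 190 mm) begins 47 mm behind the grasp point.
Start: joints at [1.161, 0.434, 0.025, 1.573, -0.012, 1.134, -0.075], TCP at [0.189, -0.596, 0.246] pointing down, gripper open.
Joint ranges: [-2.62, 2.62], [-0.44, 2.09], [-1.27, 1.32], [0.08, 2.57], [-1.32, 4.46], [0.12, 2], [-2.74, 2.74]. Speed limits (rad/s): [2.22, 2.22, 3.01, 3.01, 3.14, 3.14, 3.14].

### API

Orientations are given as a rotation vector (axis times angle).
In Python, from cell import observe, get_image, camera_params, sign_off, silhouettes gives the robot as it stands. The module is installed in compiled form; this text tells all that it offers.
- The arm moves only by the tool jog_arm, never from a script. Its argument "motion" is a list that holds one entry, the list of rows, each a list of 7 numbers: the shift along the tool's x, y, z in m, then the turn, a rotation vector about the tool's x, y, z in rad, then the closure, from -1 (fully open) to 1 (shut), so that 0 is half open. In form: [[[dx, dy, dz, wx, wy, wz, hand], ...]]. A call has 1 to 10 rows; each row is the pose to reach, as a shift and turn from the pose commanded when the call began, along the tool's axes at that moment; what a row does not reach only later rows make up. A row lasts 1/12 s, in which the tool goes at most 41.7 mm and 7.16 degrees, less where a joint would pass 70% of its speed; a pose out of reach is approached as far as the arm can. A call with a gripper value outside its range is refused whole. The fingers move at their own pace and stop on an object; "force" is the grip in N (left out, the last holds). Time passes only in rows, so rows that repeat a pose let the fingers close. It gives the time, the measured TCP pose, the force, the opening and the grip force at its end, in the units of the state.
- observe(): the state, without advancing time (a new reading comes with each control period).
- get_image(name): name is "side" or "top"; returns the picture (420x560x3 uint8, red, green, blue); there is no depth.
- camera_params(name): a dict with "vertical_fov" (degrees; the focal length in pixels is half the picture's height over the tangent of half this angle, whatever the lens; pixels are square), "cx", "cy" (the principal point, pixels), "T" (4x4, takes a point from camera to world coordinates). Camera axes: x right, y down, z forward; pixel columns grow to the right and rows downward; lengths in m; the calibration is good to about 2 mm. A picture is of the moment at which its call begins. camera_params takes no time and is no camera call.
- sign_off(): hands the job in; it is judged then, once.
Trained networks look in the newest picture that a camera, given by its name, has taken for a name from the list of things; names that differ only in an ending like _2 or _b are one class to them, and where a whole thing is asked for, a point or a joint stands for the part that bears it (a point fixed in the world has none). Each returns a list of dicts, best first, with "p" (0 to 1); they miss things now and then, are a little off and sometimes report something else, mostly with a low value. They report only what shows in the picture. A call takes as long as a camera call. They do not tell look-alikes from the thing itself.
- silhouettes(query, camera): "mask" (420x560 bool, what is visible of it) and "pixel" ([column, row] in pixels, amid what is visible of it).
The state is a dict: "clock": time; "joints": joint angles; "dq": joint speeds; "joint_efforts": joint torques, N m; "position": TCP position; "ee_rot": TCP orientation; "force": force on the tool from outside, world axes, zero at the start; "ft_torque": the same for the moment, N m; "width": opening from 0.0 (shut) to 1.0 (fully open); "gripper_force": force on a finger pad.
Only numpy, scipy, OpenCV 4.12 (cv2) and the standard library are available. Lean on these libraries where they do the work, as an engineer would, in place of code of your own. Each camera call takes 0.05 s, during which the arm holds its last target. There are 200 camera calls.

## Working session

There is one attempt and no reset: what is moved stays moved. The work goes in short steps, Python scripts to look and compute and a tool call to move; the robot and the scene stay as the last step left them, time stands still between calls to the robot, and variables do not carry over. Pictures are saved under pics/ and viewed, at most 10 in all, crops included, and the job is handed in when it is done.

Besides the shell and the picture viewer there is one more tool, called as name([rows], argument=value, ...), one row to a line, values as JSON. jog_arm: Moves the arm, as the interface text tells. Its arguments: {"type":"object","properties":{"motion":{"type":"array"},"force":{"type":"number"}},"required":["motion"]}

```bash
mkdir -p pics
python3 - <<'E'
from cell import *
import cv2,numpy as np
s=observe();print({k:np.round(s[k],3).tolist() for k in s})
for c in("top","side"):
    im=get_image(c);cv2.imwrite(f"pics/{c}0.png",cv2.cvtColor(im,cv2.COLOR_RGB2BGR))
    p=camera_params(c);print(c,p["vertical_fov"],p["cx"],p["cy"],np.round(p["T"],3).tolist())
    for q in("stopper_1","carousel_knob","vial","carousel"):
        for d in silhouettes(q,c):print(q,round(d["p"],2),np.round(d["pixel"],1),d["mask"].sum())
E
```

```text
{'clock': 0.0, 'joints': [1.161, 0.435, 0.025, 1.574, -0.012, 1.134, -0.075], 'dq': [-0.002, -0.001, 0.0, 0.0, -0.0, -0.0, 0.0], 'joint_efforts': [-0.001, -66.785, 0.985, -31.446, -0.06, 0.043, 0.0], 'position': [0.189, -0.595, 0.245], 'ee_rot': [-3.103, -0.48, 0.001], 'force': [0.823, -0.232, -0.749], 'ft_torque': [0.049, 0.045, 0.036], 'gripper_force': 0.0, 'width': 0.999}
top 47.93652681081596 271.9745250709032 214.37259234593995 [[-0.008, -0.995, 0.098, 0.45], [-0.999, 0.011, 0.032, -0.097], [-0.033, -0.098, -0.995, 1.158], [0.0, 0.0, 0.0, 1.0]]
stopper_1 0.58 [250.6 211.1] 172
stopper_1 0.47 [281.4 204.9] 169
stopper_1 0.45 [244.5 247.1] 179
stopper_1 0.43 [294.7 211.9] 175
stopper_1 0.43 [265.3 202.5] 174
carousel_knob 0.69 [269.5 229.6] 4199
carousel_knob 0.33 [265.6 203.3] 170
vial 0.54 [289.1 249.1] 46
vial 0.49 [346.5 283.1] 53
vial 0.43 [196.  206.4] 36
vial 0.36 [271.9 232.7] 4119
carousel 0.74 [270.3 230.9] 4079
side 50.27171042605854 275.3454985690597 210.42458357313453 [[-0.999, 0.016, -0.035, 0.598], [0.038, 0.496, -0.867, 0.78], [0.004, -0.868, -0.496, 0.57], [0.0, 0.0, 0.0, 1.0]]
stopper_1 0.68 [276.6 242.7] 130
stopper_1 0.66 [268.2 221.9] 108
stopper_1 0.65 [293.9 244.4] 131
stopper_1 0.53 [266.5 234.4] 100
stopper_1 0.52 [277.2 216.5] 105
stopper_1 0.5 [312.3 243.5] 134
stopper_1 0.47 [320.4 235.6] 97
carousel_knob 0.89 [291.1 238.7] 3151
carousel_knob 0.37 [275.3 243. ] 108
carousel_knob 0.32 [389.1 311.9] 203
vial 0.54 [277.9 194.3] 135
vial 0.45 [308.5 204.7] 166
vial 0.42 [303.2 191.9] 145
carousel 0.69 [290.  235.7] 3158
```

Run:
```python
import cv2,numpy as np
a=cv2.imread("pics/top0.png")[170:290,170:370];b=cv2.imread("pics/side0.png")[150:300,200:400]
cv2.imwrite("pics/c1.png",cv2.resize(a,None,fx=4,fy=4,interpolation=2))
cv2.imwrite("pics/c2.png",cv2.resize(b,None,fx=4,fy=4,interpolation=2))
```

```text
(no output)
```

View pics/c1.png

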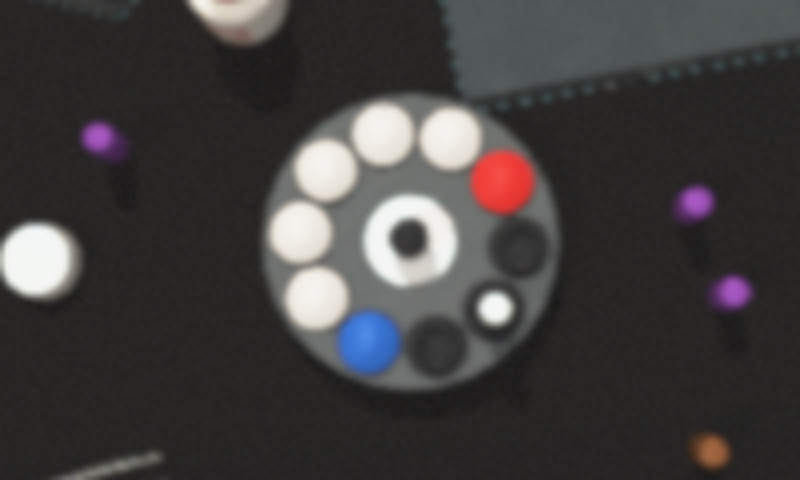

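View pics/c2.png

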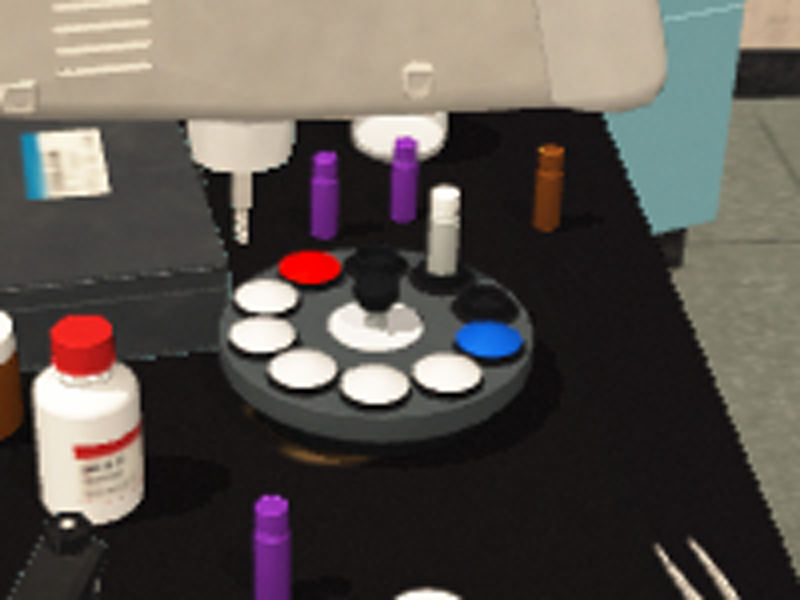

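View pics/top0.png

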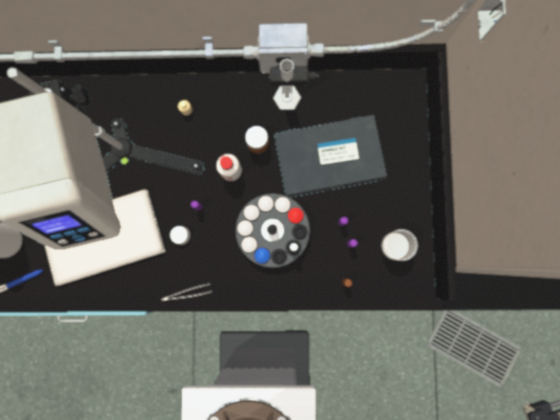

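```bash
cat > h.py <<'E'
import cv2,numpy as np
from cell import *
from scipy.optimize import least_squares
def K(c):
    p=camera_params(c);f=210/np.tan(np.radians(p["vertical_fov"]/2));return f,p["cx"],p["cy"],np.array(p["T"])
def proj(c,P):
    f,cx,cy,T=K(c);q=(np.atleast_2d(P)-T[:3,3])@T[:3,:3];return np.c_[cx+f*q[:,0]/q[:,2],cy+f*q[:,1]/q[:,2]]
def ray(c,uv,z):
    f,cx,cy,T=K(c);d=T[:3,:3]@np.array([(uv[0]-cx)/f,(uv[1]-cy)/f,1]);return T[:3,3]+d*(z-T[2,3])/d[2]
E
python3 - <<'E'
from h import *
import itertools
ang=np.radians([-108,-72,-36,0,36,72,108])
cr={"top":[(503,181),(450,138),(383,134),(326,170),(300,233),(317,297),(369,342)],
"side":[(310,268),(266,297),(262,335),(303,371),(375,385),(447,374),(490,341)]}
off={"top":(170,170),"side":(200,150)}
obs={c:np.array([(u/4-.375+off[c][0],v/4-.375+off[c][1]) for u,v in cr[c]]) for c in cr}
# refine with colour-saturation for red/blue
for c in cr:
    im=cv2.imread(f"pics/{c}0.png").astype(int)
    for i,(ch,o1,o2) in{0:(2,0,1),6:(0,1,2)}.items():
        m=(im[...,ch]-np.maximum(im[...,o1],im[...,o2])>60)
        yy,xx=np.nonzero(m);k=np.hypot(xx-obs[c][i][0],yy-obs[c][i][1])<12
        print(c,i,obs[c][i],xx[k].mean(),yy[k].mean());obs[c][i]=xx[k].mean(),yy[k].mean()
def mod(v): 
    return np.c_[v[0]+.065*np.cos(ang+v[2]),v[1]+.065*np.sin(ang+v[2]),np.full(7,.0455)]
for cs in(("top",),("side",),("top","side")):
    r=least_squares(lambda v:np.concatenate([(proj(c,mod(v))-obs[c]).ravel() for c in cs]),[.4,-.1,.5 if 0 else 1.2])
    print(cs,r.x,np.degrees(r.x[2]),np.sqrt(np.mean(r.fun**2)))
print(np.round(mod(r.x),4))
for n,uv,z in(("knob",(410/4+170,238/4+170),.066),("vial",(494/4+170,308/4+170),.0935),("buf",(226,162),.103),("cap",(179,235),.024),("purple",(344,221),.05)):
    print(n,ray("top",uv,z).round(3))
E
```

```text
top 0 [295.375 214.875] 295.24038461538464 215.04807692307693
top 6 [261.875 255.125] 261.6213017751479 254.97633136094674
side 0 [277.125 216.625] 276.9252336448598 216.42990654205607
side 6 [322.125 234.875] 321.7368421052632 234.359649122807
('top',) [ 0.52418804 -0.06036564  0.86568264] 49.59996164423524 0.14169190464408687
('side',) [ 0.52464899 -0.05261682  0.86736198] 49.69618070059545 0.21987669340011226
('top', 'side') [ 0.52427023 -0.05834869  0.86622672] 49.63113491132486 0.8603713383764972
[[ 0.5584 -0.1137  0.0455]
 [ 0.5844 -0.0831  0.0455]
 [ 0.5874 -0.043   0.0455]
 [ 0.5664 -0.0088  0.0455]
 [ 0.5292  0.0065  0.0455]
 [ 0.4902 -0.003   0.0455]
 [ 0.4642 -0.0336  0.0455]]
knob [ 0.523 -0.062  0.066]
vial [ 0.481 -0.11   0.093]
buf [0.676 0.041 0.103]
cap [0.515 0.166 0.024]
purple [ 0.542 -0.229  0.05 ]
```

View pics/side0.png

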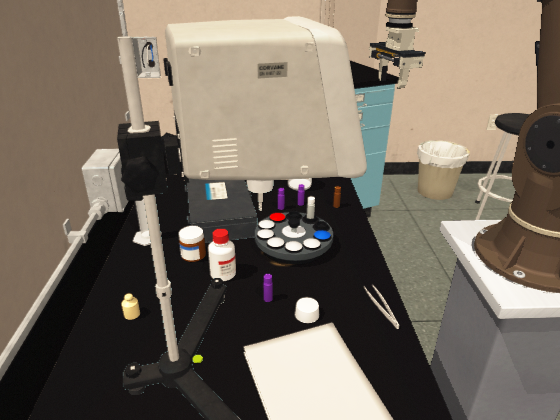

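```bash
cat >> h.py <<'E'
from scipy.spatial.transform import Rotation as R
C=np.array([.524,-.0605]);YAW=np.radians(49.6)
def st(deg,r=.065): a=np.radians(deg)+YAW;return C+r*np.array([np.cos(a),np.sin(a)])
E
python3 - <<'E'
from h import *
for uv in((118,213),(110,140),(78,248)):
    print("top",uv,[ray("top",uv,z).round(2).tolist() for z in(.3,.4,.5,.6)])
for uv in((365,172),(180,178)):
    print("side",uv,[ray("side",uv,z).round(2).tolist() for z in(.3,.35,.4,.45)])
s=observe();M=R.from_rotvec(s["ee_rot"]);print(M.as_matrix().round(4))
t=np.array([*st(-108),.13]);print(t,M.inv().apply(t-s["position"]).round(4))
print(st(-108),proj("top",[.524,-.0605,.066]))
E
```

```text
top (118, 213) [[0.54, 0.22, 0.3], [0.53, 0.18, 0.4], [0.52, 0.14, 0.5], [0.51, 0.11, 0.6]]
top (110, 140) [[0.68, 0.23, 0.3], [0.65, 0.2, 0.4], [0.63, 0.16, 0.5], [0.6, 0.12, 0.6]]
top (78, 248) [[0.48, 0.29, 0.3], [0.47, 0.24, 0.4], [0.47, 0.2, 0.5], [0.47, 0.15, 0.6]]
side (365, 172) [[0.45, 0.2, 0.3], [0.47, 0.31, 0.35], [0.5, 0.42, 0.4], [0.53, 0.52, 0.45]]
side (180, 178) [[0.71, 0.21, 0.3], [0.69, 0.32, 0.35], [0.67, 0.42, 0.4], [0.65, 0.53, 0.45]]
[[ 0.9533  0.3019 -0.    ]
 [ 0.3019 -0.9533 -0.    ]
 [-0.      0.     -1.    ]]
[ 0.55805908 -0.11586225  0.13      ] [ 0.497  -0.3461  0.1155]
[ 0.55805908 -0.11586225] [[271.78862128 229.02314986]]
```

jog_arm([
  [[0.024,-0.028,0,0,0,0,1],[0.048,-0.056,0,0,0,0,1],[0.072,-0.084,0,0,0,0,1],[0.096,-0.112,0,0,0,0,1],[0.12,-0.14,0,0,0,0,1],[0.144,-0.168,0,0,0,0,1],[0.166,-0.194,0,0,0,0,1],[0.199,-0.209,0.01,0,0,0,1],[0.232,-0.224,0.02,0,0,0,1],[0.265,-0.239,0.03,0,0,0,1]],
], force=10)

```text
clock: 1.33
position: [0.3702, -0.2868, 0.2158]
ee_rot: [3.104, 0.479, 0.002]
force: [-0.1, -0.8, 0.2]
width: 0.326
gripper_force: 0.0
```

jog_arm([
  [[0.033,-0.015,0.01,0,0,0,1],[0.066,-0.03,0.02,0,0,0,1],[0.099,-0.045,0.03,0,0,0,1],[0.132,-0.06,0.04,0,0,0,1],[0.165,-0.075,0.055,0,0,0,1],[0.198,-0.09,0.07,0,0,0,1],[0.232,-0.107,0.086,0,0,0,1],[0.232,-0.107,0.106,0,0,0,1],[0.232,-0.107,0.126,0,0,0,1],[0.232,-0.107,0.126,0,0,0,1]],
])

```text
clock: 2.17
position: [0.5561, -0.1149, 0.086]
ee_rot: [-3.103, -0.482, 0.009]
force: [-1.0, -0.2, -0.4]
width: 0.003
gripper_force: 0.0
```

Run:
```python
from h import *
s=observe();M=R.from_rotvec(s["ee_rot"]);print({k:np.round(s[k],4).tolist() for k in("clock","position","ee_rot","force","width","joints")});print(M.as_matrix().round(4))
a,b=get_image("top")[170:290,170:370],get_image("side")[150:270,200:400]
cv2.imwrite("pics/c3.png",cv2.cvtColor(cv2.resize(np.vstack([a,b]),None,fx=2.5,fy=2.5,interpolation=2),cv2.COLOR_RGB2BGR))
t=np.array([*st(-108),.07]);print(M.inv().apply(t-s["position"]).round(4))
print(proj("side",s["position"]+[0,0,-.019]),proj("top",s["position"]))
```

```text
{'clock': 2.1667, 'position': [0.5561, -0.1149, 0.086], 'ee_rot': [-3.1027, -0.4821, 0.0087], 'force': [-0.9587, -0.1787, -0.4401], 'width': 0.0028, 'joints': [0.2639, 0.5384, -0.2149, 1.8647, 0.1587, 0.7609, -1.2999]}
[[ 9.528e-01  3.034e-01 -5.700e-03]
 [ 3.034e-01 -9.529e-01  8.000e-04]
 [-5.200e-03 -2.500e-03 -1.000e+00]]
[0.0016 0.0015 0.016 ]
[[277.99916577 207.01841224]] [[295.25864628 214.120426  ]]
```

View pics/c3.png

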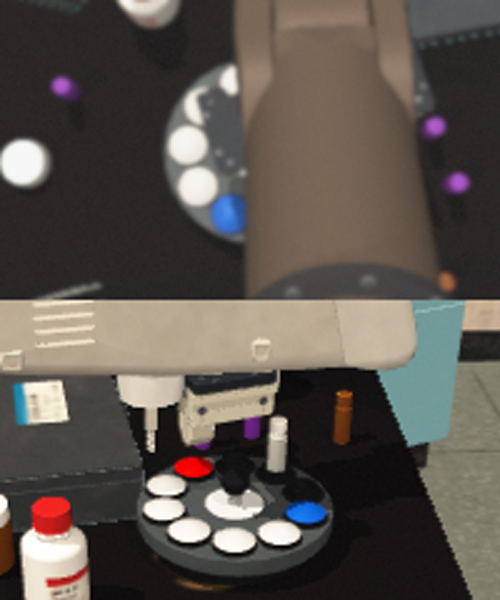

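jog_arm([
  [[0.001,0.001,0.005,0,0,0,1],[0.001,0.001,0.012,0,0,0,1],[0.001,0.001,0.016,0,0,0,1],[0.001,0.001,0.016,0,0,0,1],[0.001,0.001,0.016,0,0,0,1]],
])

```text
clock: 2.68
position: [0.5592, -0.1168, 0.0736]
ee_rot: [3.105, 0.479, -0.0]
force: [0.2, -0.2, 0.9]
width: 0.005
gripper_force: 0.0
```

jog_arm([
  [[-0.001,-0.001,0.004,0,0,0,1],[-0.001,-0.001,0.006,0,0,0,1],[-0.001,-0.001,0.008,0,0,0,1],[-0.001,-0.001,0.0095,0,0,0,1],[-0.001,-0.001,0.0105,0,0,0,1],[-0.001,-0.001,0.0105,0,0,0,1],[-0.001,-0.001,0.0105,0,0,0,1]],
])

```text
clock: 3.27
position: [0.5581, -0.1159, 0.0629]
ee_rot: [3.105, 0.48, -0.0]
force: [-0.3, 0.4, 0.2]
width: 0.006
gripper_force: 0.0
```

jog_arm([
  [[0,0,0.0005,0,0,0,1],[0,0,0.001,0,0,0,1],[0,0,0.001,0,0,0,1]],
])

```text
clock: 3.52
position: [0.5582, -0.1159, 0.0622]
ee_rot: [3.105, 0.48, 0.0]
force: [-1.4, 0.2, 3.8]
width: 0.008
gripper_force: 1.5
```

Run:
```python
from h import *
s=observe();print({k:np.round(s[k],4).tolist() for k in("clock","position","force")})
b=get_image("side")[190:265,230:350]
cv2.imwrite("pics/c4.png",cv2.cvtColor(cv2.resize(b,None,fx=6,fy=6,interpolation=2),cv2.COLOR_RGB2BGR))
M=R.from_rotvec(s["ee_rot"])
p=s["position"]
for d in range(-108,109,12):
    print(d,M.inv().apply(np.array([*st(d),p[2]])-p)[:2].round(4))
```

```text
{'clock': 3.5167, 'position': [0.5582, -0.1159, 0.0622], 'force': [-1.4142, 0.2258, 3.8378]}
-108 [-0.0001 -0.0001]
-96 [ 0.0127 -0.0048]
-84 [ 0.0242 -0.012 ]
-72 [ 0.034  -0.0214]
-60 [ 0.0416 -0.0327]
-48 [ 0.0466 -0.0453]
-36 [ 0.049  -0.0587]
-24 [ 0.0485 -0.0722]
-12 [ 0.0452 -0.0854]
0 [ 0.0393 -0.0976]
12 [ 0.0309 -0.1083]
24 [ 0.0205 -0.1171]
36 [ 0.0085 -0.1234]
48 [-0.0046 -0.1272]
60 [-0.0181 -0.1281]
72 [-0.0316 -0.1262]
84 [-0.0444 -0.1216]
96 [-0.0559 -0.1144]
108 [-0.0657 -0.1049]
```

View pics/c4.png

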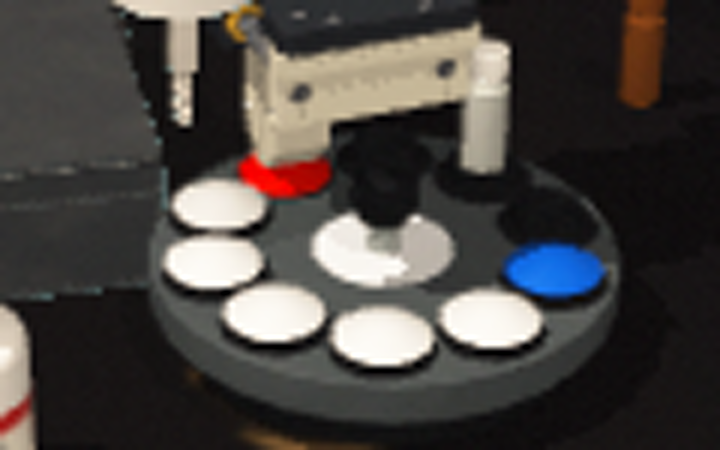

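jog_arm([
  [[0.004,-0.001,-0.0005,0,0,0,1],[0.0085,-0.003,-0.0005,0,0,0,1],[0.0127,-0.0048,-0.0005,0,0,0,1],[0.0165,-0.007,-0.0005,0,0,0,1],[0.0205,-0.0095,-0.0005,0,0,0,1],[0.0242,-0.012,-0.0005,0,0,0,1],[0.0275,-0.015,-0.0005,0,0,0,1],[0.031,-0.018,-0.0005,0,0,0,1],[0.034,-0.0214,-0.0005,0,0,0,1],[0.034,-0.0214,-0.0005,0,0,0,1]],
])

```text
clock: 4.4
position: [0.5846, -0.0836, 0.0626]
ee_rot: [-3.104, -0.482, -0.001]
force: [0.9, 0.6, 0.8]
width: 0.005
gripper_force: 0.4
```

jog_arm([
  [[0.0027,-0.0036,0,0,0,0,1],[0.0053,-0.0074,0,0,0,0,1],[0.0076,-0.0113,0,0,0,0,1],[0.0095,-0.0154,0,0,0,0,1],[0.0112,-0.0196,0,0,0,0,1],[0.0126,-0.0239,0,0,0,0,1],[0.0137,-0.0283,0,0,0,0,1],[0.0145,-0.0328,0,0,0,0,1],[0.015,-0.0373,0,0,0,0,1],[0.015,-0.0373,0,0,0,0,1]],
])

```text
clock: 5.23
position: [0.5868, -0.0435, 0.0626]
ee_rot: [-3.104, -0.482, 0.0]
force: [-0.5, 0.1, 0.6]
width: 0.007
gripper_force: 0.5
```

Run:
```python
from h import *
s=observe();print(s["position"],st(-36),np.hypot(*(s["position"][:2]-C)),s["force"])
```

```text
[ 0.58681599 -0.04351389  0.0625603 ] [ 0.58717747 -0.04521576] 0.06507208473074466 [-0.51815549  0.09733597  0.57849833]
```

jog_arm([
  [[0.0001,-0.0045,0,0,0,0,1],[-0.0001,-0.009,0,0,0,0,1],[-0.0005,-0.0135,0,0,0,0,1],[-0.0013,-0.018,0,0,0,0,1],[-0.0024,-0.0224,0,0,0,0,1],[-0.0038,-0.0267,0,0,0,0,1],[-0.0055,-0.0309,0,0,0,0,1],[-0.0075,-0.035,0,0,0,0,1],[-0.0097,-0.0389,0,0,0,0,1],[-0.0097,-0.0389,0,0,0,0,1]],
])

```text
clock: 6.07
position: [0.5652, -0.0099, 0.0625]
ee_rot: [-3.104, -0.482, 0.001]
force: [-1.1, 1.5, 2.2]
width: 0.008
gripper_force: 0.6
```

jog_arm([
  [[-0.0026,-0.0037,-0.0002,0,0,0,1],[-0.0054,-0.0073,-0.0002,0,0,0,1],[-0.0084,-0.0107,-0.0002,0,0,0,1],[-0.0117,-0.0139,-0.0002,0,0,0,1],[-0.0152,-0.0168,-0.0002,0,0,0,1],[-0.0188,-0.0195,-0.0002,0,0,0,1],[-0.0226,-0.0219,-0.0002,0,0,0,1],[-0.0267,-0.024,-0.0002,0,0,0,1],[-0.0308,-0.0258,-0.0002,0,0,0,1],[-0.0308,-0.0258,-0.0002,0,0,0,1]],
])

```text
clock: 6.9
position: [0.5276, 0.0044, 0.0626]
ee_rot: [-3.105, -0.48, 0.002]
force: [-0.1, 0.0, 1.8]
width: 0.003
gripper_force: 0.6
```

jog_arm([
  [[-0.0043,-0.0015,0,0,0,0,1],[-0.0087,-0.0028,0,0,0,0,1],[-0.0131,-0.0038,0,0,0,0,1],[-0.0176,-0.0045,0,0,0,0,1],[-0.0221,-0.0048,0,0,0,0,1],[-0.0266,-0.0047,0,0,0,0,1],[-0.0312,-0.0044,0,0,0,0,1],[-0.0357,-0.0038,0,0,0,0,1],[-0.0401,-0.0028,0,0,0,0,1],[-0.0401,-0.0028,0,0,0,0,1]],
])

```text
clock: 7.73
position: [0.4886, -0.0059, 0.0626]
ee_rot: [3.105, 0.479, -0.002]
force: [-1.9, -0.0, 1.3]
width: 0.005
gripper_force: 0.6
```

jog_arm([
  [[-0.0044,0.0013,0,0,0,0,1],[-0.0087,0.0028,0,0,0,0,1],[-0.0128,0.0046,0,0,0,0,1],[-0.0168,0.0067,0,0,0,0,1],[-0.0206,0.0091,0,0,0,0,1],[-0.0243,0.0118,0,0,0,0,1],[-0.0278,0.0147,0,0,0,0,1],[-0.031,0.0179,0,0,0,0,1],[-0.0341,0.0213,0,0,0,0,1],[-0.0341,0.0213,0,0,0,0,1]],
])

```text
clock: 8.57
position: [0.4632, -0.037, 0.0627]
ee_rot: [3.104, 0.478, -0.001]
force: [-0.1, -1.8, 1.4]
width: 0.009
gripper_force: 0.6
```

Run:
```python
from h import *
s=observe();print(s["position"],st(108),s["force"],s["clock"])
b=get_image("side")[190:265,230:350]
cv2.imwrite("pics/c5.png",cv2.cvtColor(cv2.resize(b,None,fx=6,fy=6,interpolation=2),cv2.COLOR_RGB2BGR))
```

```text
[ 0.46316648 -0.03702942  0.06265407] [ 0.46390451 -0.03573043] [-0.07988768 -1.84572593  1.42842125] 8.5667
```

View pics/c5.png

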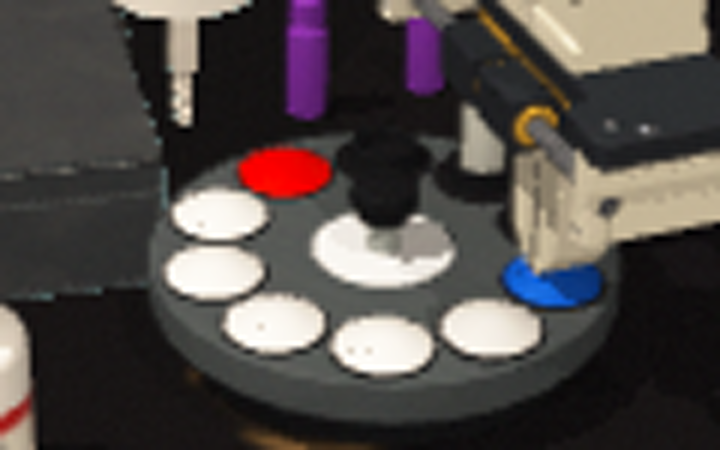

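jog_arm([
  [[0,0,0.0006,0,0,0,1],[0,0,0.0006,0,0,0,1],[0,0,-0.004,0,0,0,1],[0,0,-0.014,0,0,0,1],[0,0,-0.034,0,0,0,1],[0,0,-0.054,0,0,0,1],[0,0,-0.074,0,0,0,1],[0,0,-0.094,0,0,0,1],[0,0,-0.094,0,0,0,1],[0,0,-0.094,0,0,0,1]],
])

```text
clock: 9.45
position: [0.4646, -0.0355, 0.1583]
ee_rot: [3.104, 0.48, 0.005]
force: [0.5, 0.3, -0.5]
width: 0.002
gripper_force: 0.0
```

Run:
```python
from h import *
s=observe();print(s["position"],s["force"],s["clock"])
b=get_image("side")[190:265,230:350]
cv2.imwrite("pics/c6.png",cv2.cvtColor(cv2.resize(b,None,fx=6,fy=6,interpolation=2),cv2.COLOR_RGB2BGR))
```

```text
[ 0.46464344 -0.03552418  0.15828478] [ 0.46688651  0.2897483  -0.51328312] 9.45
```

View pics/c6.png

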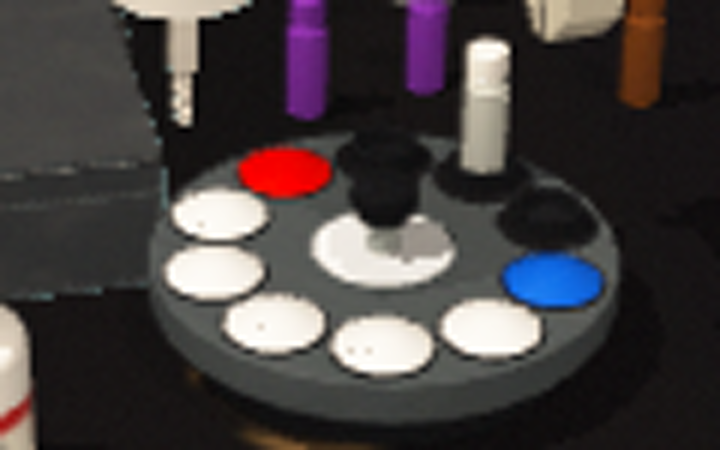

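All seven heads now sit lower on the deck: red at (285,172), the white ones between, blue at (553,280). The vial stands upright at (487,110) and the gripper is clear of everything.

```bash
python3 -c "
from cell import *
print(sign_off())"
```

```text
the job is handed in; nothing more can be done
None
```

I pressed the stoppers in order from red to blue in one pass. In the last picture all seven look fully home and the vial stands upright in its well. I handed the job in at about 9.5 s with the gripper clear; no verdict came back.

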